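# Put the bent tube away in its tilt-out bin

### The arm

A 6-joint arm with a two-finger parallel gripper is mounted at the origin on the work surface. World frame = base frame: x ahead of the robot, y to its left, z up, the work surface at z = 0. Lengths are in mm, angles in rad, forces in N, time in s.
With the tool pointing down it reaches from about 350 to 775 mm from the base axis. Payload 7.3 kg.
Tool frame: the origin (TCP) lies between the finger pads; the fingertips stand bot.tip_extent ahead of it and the grasp point (between the pads) lies 6 mm ahead of it (bot.tip_extent is the distance from the TCP to the fingertips, in mm); x points along the fingers, y is the direction in which the jaws open and shut, and the axes are right-handed (so a half turn about x gives the same grasp; the last joint's range is limited). The gripper opens to 92 mm and grips with 3 to 60 N. Pads are 19 mm wide; open, the fingers measure 130 mm over their backs; the gripper's body (75 mm by 190 mm) begins 47 mm behind the grasp point.
Start: joints at [1.074, 0.342, 1.524, -0, 1.275, -0.146], TCP at [180.401, 493.05, 251.741] pointing down, gripper open.
Joint ranges: [-2.53, 2.53], [-0.77, 2.02], [0.04, 2.7], [-1, 4.14], [0.28, 2.66], [-3.11, 3.11]. Speed limits (rad/s): [2.57, 2.57, 3.14, 3.14, 3.14, 3.14].

### API

Orientations are given as [roll, pitch, yaw] about the fixed x, y, z axes, in that order (R = Rz(yaw) Ry(pitch) Rx(roll)).
In Python, from plant import bot, capture, workorder gives the robot as it stands. The module is installed in compiled form; this text tells all that it offers.
- The arm moves only by the shell command python3 -m crank 'ROWS'. ROWS is JSON, a list of rows, each an object with "linear": the shift along the tool's x, y, z in cm, a list of three; "delta_rot": the turn, a rotation vector about the tool's x, y, z in degrees, a list of three; "fingers": the opening, from 0 (shut) to 1 (fully open). In form: [{"linear": [x, y, z], "delta_rot": [wx, wy, wz], "fingers": fingers}, ...]. A call has exactly 5 rows; each row shifts and turns the commanded pose from where the row before left it, along the tool's axes as they then stand; what a row does not reach is not made up. A row lasts 1/10 s, in which the tool goes at most 50 mm and 8.59 degrees, less where a joint would pass 70% of its speed; a pose out of reach is approached as far as the arm can. A call with a gripper value outside its range is refused whole. The fingers move at their own pace and stop on an object; the grip force is fixed at half the most. Time passes only in rows, so rows that do not move let the fingers close, or fill a call up. It gives the time, the measured TCP pose, the force and the opening at its end, in the units of the state.
- bot.get_obs(): the state, without advancing time (a new reading comes with each control period).
- capture(name): name is "scene" or "side" or "wrist"; returns a dict with "image" (384x512x3 uint8, blue, green, red), "mtx" (3x3 intrinsics, pixels), "dist_coeffs" ([k1, k2, p1, p2, k3] as OpenCV has them; the pictures are not rectified), "pose" (4x4, takes a point from camera to world coordinates). Camera axes: x right, y down, z forward; pixel columns grow to the right and rows downward; lengths in mm; the calibration is good to about 2 mm. A picture is of the moment at which its call begins. There is no depth.
- workorder.close_job(): hands the job in, once; it reports no verdict.
The state is a dict: "time": time; "joint_positions": joint angles; "dq": joint speeds; "tau": joint torques, N m; "tool_pos": TCP position; "tcp_rot": TCP orientation; "contact_force": force on the tool from outside, world axes, zero at the start; "moment": the same for the moment, N m; "grip_width": finger opening in mm.
Only numpy, scipy, OpenCV 4.12 (cv2) and the standard library are available. Lean on these libraries where they do the work, as an engineer would, in place of code of your own. Each camera call takes 0.05 s, during which the arm holds its last target. There are 200 camera calls.

### The job

Tip the blue tilt-out bin forward until it rests on its stop, take the blue bent tube off the steel drying rest and hang it in the open blue bin so that both of its arms lie in the two notches (front panel and rear wall) with the bend hanging down inside, then let go of it. Then push the blue bin gently back until it clicks fully home with the tube still in its notches. Do not force the bin against its stops, do not let the tube fall onto the bench, and leave the other two bins and the bottles and beaker alone.

Things in the scene. Friction and masses are not known exactly. Their poses are not given: they have to be found in the camera images.
- bin_blue (a joint): tilt of the target bin (rad): 0 home, 0.60 tipped forward on its stop. A sprung catch holds it: 10 to 20 N at the knob pulls it out (free beyond about 0.17); on the way back it meets the catch at about 0.17 (knob 14 mm short of home) and needs 6 to 15 N there to snap home. Let go below about 0.35 it falls back to the catch; beyond about 0.5 it falls forward onto its stop and stays.
- blue_hinge (a point): point on the pivot of the blue bin (one of three side by side, 131 mm apart, in white cases): its lower front edge, mid-width, 24 mm above the bench. Axes tilt with the bin; home: x into the case, y along the pivot, z up. Bin 80 (x) x 112 (y) x 130 (z) mm; front panel and rear wall 4 mm thick, full height; side walls only 60 mm high, so open fingers pass over them.
- blue_roof (a point): middle of the lower front edge of the flat 8 mm roof of the blue bin's case, fixed, 210 mm above the bench. It juts out 20 mm over the front of the closed bin, so a vertical gripper fouls it above the knob or over the open bin: tilt the tool 25 to 40 degrees, fingers pointing down and into the case. Its x axis points into the case, y along the row of bins.
- blue_knob (a point): centre of the black roller knob on the blue bin's front panel: a cylinder along y, 24 mm in diameter and 24 mm wide, 38 mm in front of the panel and 85 mm above the pivot, on a 12 mm square stem. Pinch it on its flat ends (along y); pushing on its round front shuts the bin. Axes as for blue_hinge, tilting with the bin.
- blue_notch (a point): middle of the floor of the front notch of the blue bin: a slot 16 mm wide (y) and 10.5 mm deep in the middle of the front panel's top edge, 119 mm above the pivot; an equal notch is in the rear wall, 76 mm behind it along x. Axes as for blue_hinge, tilting with the bin.
- blue_seat (a point): where tube_bar is when the tube hangs properly in the blue bin: midway between front and rear notch, 40 mm behind the bin's front face, 98 mm above the pivot (bin frame). The tube then lies along x, bend down. Axes as for blue_hinge, tilting with the bin. With the bin on its stop, insert along the bin's own -z, so with the tool tilted about 34 degrees.
- tube_bar (a point): blue bent tube, 9 mm thick, about 40 g, flat in this frame's x-z plane: origin at the middle of its lower cross bar (along x, 52 mm between leg axes, 42 mm straight); two legs rise 26 mm (z) to two arms that run outwards along x to 62 mm from the middle. Both ends alike. Starts on the drying rest, z up, bar 86 mm above the bench. Grasp the bar across (along y) from above.
- rest: steel drying rest, fixed: plate 120 x 90 x 12 mm with two uprights 5 mm thick, 50 mm wide, 118 mm high, 76 mm apart along x, each with a slot 13 mm wide and 10 mm deep in its top edge, where the tube's arms lie along x; origin at the centre of its underside.
- bin_green (a joint): tilt angle of the green bin (rad), shut at 0; leave it shut
- bin_yellow (a joint): tilt angle of the yellow bin (rad), shut at 0; leave it shut
- bottle_a: a small squeeze bottle about 38 mm in diameter and 100 mm tall, white body, green cap; origin at the centre of its underside; a bystander, leave it alone
- bottle_b: a small squeeze bottle about 38 mm in diameter and 100 mm tall, white body, green cap; origin at the centre of its underside; a bystander, leave it alone
- bottle_c: a small squeeze bottle about 38 mm in diameter and 100 mm tall, white body, green cap; origin at the centre of its underside; a bystander, leave it alone
- bottle_d: a small squeeze bottle about 38 mm in diameter and 100 mm tall, white body, yellow cap; origin at the centre of its underside; a bystander, leave it alone
- wash_bottle: white wash bottle with a blue cap and bent spout, 66 mm in diameter and 210 mm tall; origin at the centre of its underside; a bystander, leave it alone
- beaker: glass beaker 70 mm in diameter, 90 mm tall; origin at the centre of its underside; a bystander, leave it alone
Things that resemble listed ones, but are neither listed nor needed, are in the scene too. What is meant by the part that bears tube_bar is not yellow, and is the smaller of those in its own colour.

How it is judged (in metres and radians):
On the way, in this order (a step that is already met when the one before it is completed fails the run):
1. the blue bin is tipped forward onto its stop (value of joint bin_blue above 0.54 rad), for 0.2 s.
2. the tube hangs in both notches of the open blue bin, let go (distance between tube_bar and blue_seat below 0.013 m and z of tube_bar in the frame of blue_seat below 0.005 m and angle between the x axis of tube_bar and the x axis of blue_seat, either way round below 0.08 rad and value of joint bin_blue above 0.42 rad and contact force between the fingers and tube below 0.05 N), for 0.3 s.
At the end, for the whole second after the job is handed in: the blue bin is home past its catch (within 0.03 rad), the tube lies at rest in both of its notches, bend down (bar centre within 13 mm of its seat and at most 5 mm high, lined up within 0.08 rad), and the other two bins are shut (value of joint each of bin_blue, bin_green, bin_yellow below 0.03 rad and distance between tube_bar and blue_seat below 0.013 m and z of tube_bar in the frame of blue_seat below 0.005 m and angle between the x axis of tube_bar and the x axis of blue_seat, either way round below 0.08 rad and linear speed of tube below 0.02 m/s); the robot touches nothing.
It fails at once if the blue bin is forced hard into its stops (value of joint bin_blue above 0.635 rad or value of joint bin_blue below -0.035 rad).
It fails at once if the tube falls onto the bench (height (world z) of tube_bar below 0.03 m).
It fails at once if another bin is opened (value of joint any of bin_green, bin_yellow above 0.06 rad).
It fails at once if a bystander is moved by more than 25 mm (distance of any of bottle_a, bottle_b, bottle_c, bottle_d, wash_bottle, beaker from where it was at the start of the episode above 0.025 m).
It also fails if it takes over 70 s, if anything falls off the work surface, if the arm or the gripper's body presses on something with over 40 N, if the wrist force passes 120 N, or if a joint passes its speed limit or range.

## Working session

There is one attempt and no reset: what is moved stays moved. The work goes in short steps, Python scripts to look and compute and a shell command to move; the robot and the scene stay as the last step left them, time stands still between calls to the robot, and variables do not carry over. Pictures are saved under pics/ and viewed, on a budget of 10 in all, crops included, one or two more only if the job needs it, and the job is handed in when it is done.

```bash
mkdir -p pics; ls
cat > h.py <<'E'
import numpy as np,cv2
from scipy.spatial.transform import Rotation as R
from plant import bot,capture,workorder
def snap(name,out,crop=None,scale=1):
    c=capture(name); np.savez('pics/'+out+'.npz',**{k:np.array(v) for k,v in c.items()})
    im=c['image']
    cv2.imwrite('pics/'+out+'.png',im)
    return c
def ray(c,uv):
    p=cv2.undistortPoints(np.array([[uv]],float),c['mtx'],c['dist_coeffs'])[0,0]
    T=c['pose']; d=T[:3,:3]@np.array([p[0],p[1],1]); return T[:3,3],d/np.linalg.norm(d)
def atz(c,uv,z):
    o,d=ray(c,uv); return o+d*(z-o[2])/d[2]
def tri(obs):
    A=np.zeros((3,3));b=np.zeros(3)
    for c,uv in obs:
        o,d=ray(c,uv);P=np.eye(3)-np.outer(d,d);A+=P;b+=P@o
    x=np.linalg.solve(A,b)
    return x,[np.linalg.norm(np.cross(x-ray(c,uv)[0],ray(c,uv)[1])) for c,uv in obs]
def proj(c,p):
    T=np.linalg.inv(c['pose']);r=cv2.Rodrigues(T[:3,:3])[0]
    return cv2.projectPoints(np.array(p,float).reshape(-1,1,3),r,T[:3,3],c['mtx'],c['dist_coeffs'])[0][:,0]
def ld(n): return dict(np.load('pics/'+n+'.npz'))
E
python3 - <<'E'
from h import *
print(bot.get_obs(),bot.tip_extent)
a=snap('scene','s0')['image'];b=snap('side','d0')['image']
# side by side stacked, each viewed at full 384x512 resolution would be 1024 wide
cv2.imwrite('pics/s0b.png',cv2.resize(a,(800,600),interpolation=cv2.INTER_CUBIC))
cv2.imwrite('pics/d0b.png',cv2.resize(b,(800,600),interpolation=cv2.INTER_CUBIC))
E
```

```text
pics
{'time': 0.0, 'joint_positions': array([ 1.07398087e+00,  3.42748771e-01,  1.52501937e+00, -4.99599410e-07,
        1.27537404e+00, -1.45992408e-01]), 'dq': array([ 1.26565766e-04, -2.33407477e-03,  3.68542962e-05,  1.99785370e-04,
       -1.19334854e-05,  4.86569833e-04]), 'tau': array([ 1.24086666e-03, -4.31243598e+01, -2.44222087e+01,  7.16754911e-02,
        5.60031622e-02, -1.50385613e-04]), 'tool_pos': array([180.22802344, 492.70917408, 251.03058227]), 'tcp_rot': array([-1.71648043,  1.5692468 , -2.06730333]), 'contact_force': array([-0.11544867, -0.11302856, -0.41017883]), 'moment': array([-0.03712636,  0.04931659, -0.01566761]), 'grip_width': 92.07818023578149} 25.0
```

View pics/s0b.png

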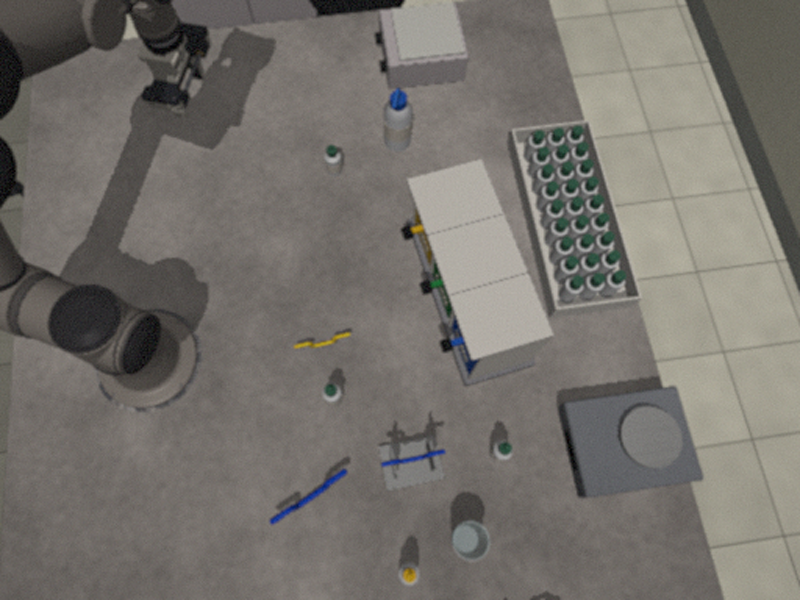

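View pics/d0b.png

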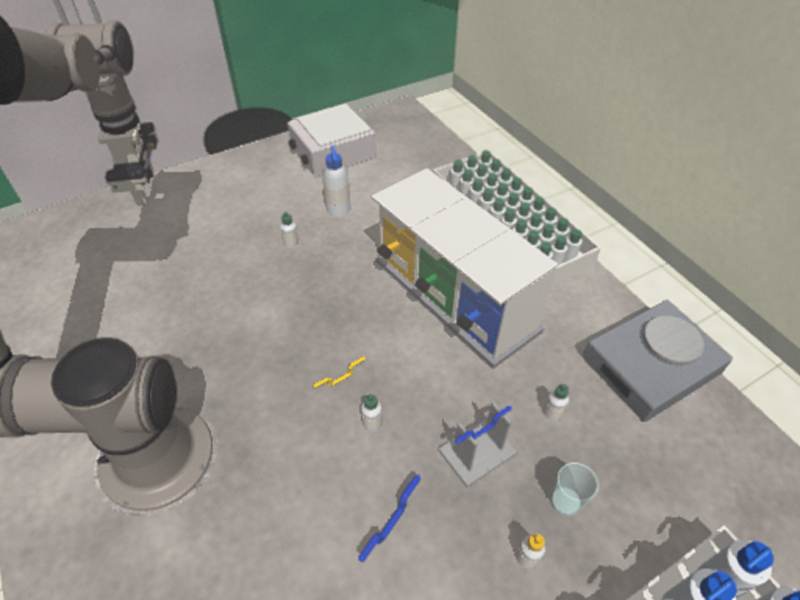

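Seen in the 800-px scene picture, these could be taken for the tube: blue tube on the rest (413,458), a longer blue tube lying on the bench (308,497), and a yellow tube (322,341). The description fits the one on the rest: blue, smaller, on the rest. The blue bin is the right-hand one, with its knob at (447,345). Next are close crops of both areas.

Run:
```python
from h import *
s=ld('s0')['image'];d=ld('d0')['image']
def cr(im,x,y):
    k=cv2.resize(im[y:y+75,x:x+100],(400,300),interpolation=cv2.INTER_CUBIC)
    for i in range(0,100,20):
        cv2.putText(k,str(x+i),(i*4,8),0,.3,(255,255,255));cv2.line(k,(i*4,10),(i*4,14),(255,255,255))
    for i in range(0,75,15):
        cv2.putText(k,str(y+i),(0,i*4+3),0,.3,(255,255,255))
    return k
cv2.imwrite('pics/c1.png',np.vstack([np.hstack([cr(s,265,172),cr(d,270,158)]),np.hstack([cr(s,225,255),cr(d,265,248)])]))
```

```text
(no output)
```

View pics/c1.png

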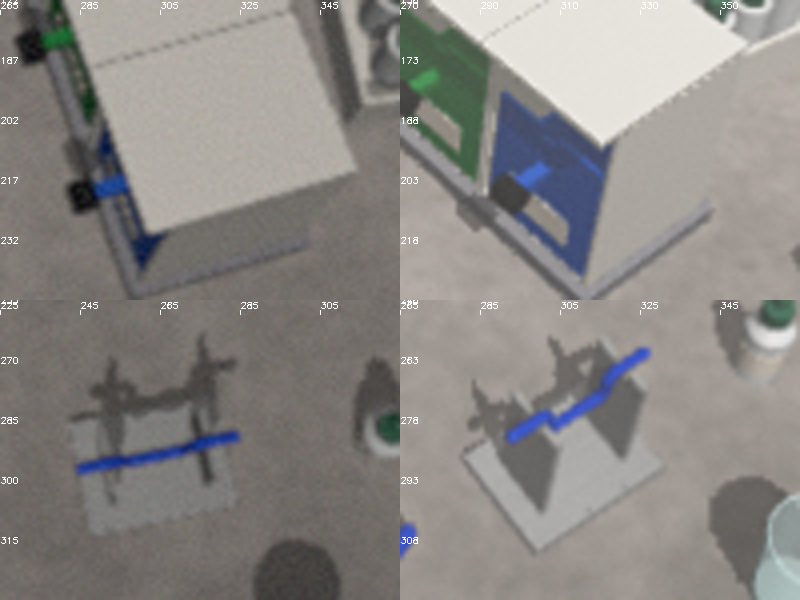

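The choice is confirmed. The tube on the rest runs between scene pixels (244.5,297) and (284.8,289.3). The blue knob is at scene (285,221) and side (298,206). Next I triangulate.

Run:
```python
from h import *
np.set_printoptions(precision=1,suppress=True)
s=ld('s0');d=ld('d0')
P={'roofFR':((302,230),(321.25,194.25)),'roofFB':((288.75,188.25),(291.25,167.5)),'roofBR':((354.25,214),(357,169.25)),'knob':((285,220.75),(297.75,206.25)),
'e1':((244.5,297),(293,282.25)),'e2':((284.75,289.25),(327,261.25))}
for k,(a,b) in P.items():
    x,r=tri([(s,a),(d,b)]);print(k,x,np.array(r),'z-fixed',atz(s,a,218 if 'roof' in k else 112 if k[0]=='e' else 109),atz(d,b,218 if 'roof' in k else 112 if k[0]=='e' else 109))
for c in(s,d):print(c['pose'])
# roof far front corner of row
for a,b in [((408*.64,180*.64),(373*.64,196*.64))]: print('roofFL',tri([(s,a),(d,b)]))
```

```text
roofFR [ 665.8 -151.5  216.2] [3.3 3.3] z-fixed [ 663.4 -149.3  218. ] [ 666.7 -155.3  218. ]
roofFB [649.5 -22.3 219. ] [2.5 2.5] z-fixed [648.1 -20.1 218. ] [651.6 -23.6 218. ]
roofBR [ 823.1 -124.8  214.6] [2.3 2.3] z-fixed [ 820.7 -123.9  218. ] [ 821.7 -128.8  218. ]
knob [636.5 -91.8 115. ] [3.4 3.4] z-fixed [635.1 -87.7 109. ] [641.8 -90.9 109. ]
e1 [ 478.8 -302.9  115.5] [2.3 2.3] z-fixed [ 477.3 -300.8  112. ] [ 481.5 -303.3  112. ]
e2 [ 599.2 -296.4  112.1] [1.4 1.4] z-fixed [ 598.3 -295.3  112. ] [ 600.1 -297.4  112. ]
[[   1.    -0.1    0.   477.4]
 [  -0.1   -0.9    0.3 -390.6]
 [  -0.    -0.3   -0.9 1277.2]
 [   0.     0.     0.     1. ]]
[[   0.9   -0.4    0.3  162.8]
 [  -0.5   -0.7    0.6 -644.9]
 [   0.    -0.6   -0.8 1007. ]
 [   0.     0.     0.     1. ]]
roofFL (array([605.5, 230.2, 221. ]), [np.float64(1.9089452429645153), np.float64(1.9089452429643268)])
```

```bash
cat >> h.py <<'E'
H=np.array([677.5,-84,24.]);YAW=np.deg2rad(9.2)
def C2W(p): return H+R.from_euler('z',YAW).apply(p)
def W2C(p): return R.from_euler('z',-YAW).apply(np.asarray(p)-H)
def B2C(p,th): # bin frame -> case frame
    x,y,z=p; return np.array([x*np.cos(th)-z*np.sin(th),y,x*np.sin(th)+z*np.cos(th)])
def tool(t,yaw=None,sgn=1):
    t=np.deg2rad(t);X=np.array([np.sin(t),0,-np.cos(t)]);Y=np.array([0,sgn,0.])
    return R.from_euler('z',YAW if yaw is None else yaw)*R.from_matrix(np.column_stack([X,Y,np.cross(X,Y)]))
def cur():
    o=bot.get_obs(); return np.array(o['tool_pos']),R.from_euler('xyz',o['tcp_rot']),o
def plan(p,Rt):
    """p: TCP target world; prints shift (cm, current tool axes) first, then turn (deg)"""
    q,Rc,o=cur(); print('lin cm',np.round(Rc.inv().apply(p-q)/10,2),' rot deg',np.round(np.rad2deg((Rc.inv()*Rt).as_rotvec()),1))
E
python3 - <<'E'
from h import *
np.set_printoptions(precision=1,suppress=True)
q,Rc,o=cur();print(Rc.as_matrix(),W2C(q))
k=C2W([-38,0,85]);print(k)
for s in(1,-1):
    Rt=tool(36,sgn=s);plan(k-Rt.as_matrix()[:,0]*90,Rt)
s=ld('s0')
for n,uv,z in [('wash',(398*.64,147*.64),0),('b1',(333*.64,172*.64),0),('b2',(332*.64,400*.64),0),('b3',(503*.64,458*.64),0),('beaker',(471*.64,550*.64),0),('byellow',(408*.64,583*.64),0)]: print(n,atz(s,uv,z))
E
```

```text
[[-0.   0.3  0.9]
 [-0.   0.9 -0.3]
 [-1.  -0.  -0. ]] [-398.6  648.8  227.1]
[640.  -90.1 109. ]
lin cm [  7.  -41.5  58.6]  rot deg [-28.3 -35.2   9.3]
lin cm [  7.  -41.5  58.6]  rot deg [144.2  12.3  46.9]
wash [620.1 458.    0. ]
b1 [452.6 409.7   0. ]
b2 [ 389.5 -145.8    0. ]
b3 [ 727. -315.    0.]
beaker [ 629.  -480.2    0. ]
byellow [ 496.8 -521.9    0. ]
```

```bash
L='{"linear":[0,-2.77,3.91],"delta_rot":[0,0,0],"fingers":0.7}'
for i in 1 2 3; do python3 -m crank '[{"linear":[0,-2.77,3.91],"delta_rot":[0,0,0],"fingers":0.7},{"linear":[0,-2.77,3.91],"delta_rot":[0,0,0],"fingers":0.7},{"linear":[0,-2.77,3.91],"delta_rot":[0,0,0],"fingers":0.7},{"linear":[0,-2.77,3.91],"delta_rot":[0,0,0],"fingers":0.7},{"linear":[0,-2.77,3.91],"delta_rot":[0,0,0],"fingers":0.7}]'; done
for i in 1 2; do python3 -m crank '[{"linear":[0,0,0],"delta_rot":[-2.83,-3.52,0.93],"fingers":0.7},{"linear":[0,0,0],"delta_rot":[-2.83,-3.52,0.93],"fingers":0.7},{"linear":[0,0,0],"delta_rot":[-2.83,-3.52,0.93],"fingers":0.7},{"linear":[0,0,0],"delta_rot":[-2.83,-3.52,0.93],"fingers":0.7},{"linear":[0,0,0],"delta_rot":[-2.83,-3.52,0.93],"fingers":0.7}]'; done
python3 - <<'E'
from h import *
np.set_printoptions(precision=2,suppress=True)
k=C2W([-38,0,85]);Rt=tool(36);plan(k-Rt.as_matrix()[:,0]*90,Rt);q,_,o=cur();print(W2C(q),o['joint_positions'])
E
```

```text
time: 0.6
tool_pos: [316.9, 294.1, 251.6]
tcp_rot: [-2.261, 1.571, -2.611]
contact_force: [0.3, 0.5, 0.6]
grip_width: 64.6
time: 1.1
tool_pos: [453.0, 96.7, 251.6]
tcp_rot: [2.685, 1.57, 2.334]
contact_force: [1.1, 0.7, 0.1]
grip_width: 64.3
time: 1.6
tool_pos: [589.0, -100.5, 251.3]
tcp_rot: [2.863, 1.57, 2.512]
contact_force: [1.6, 0.8, 1.0]
grip_width: 64.1
time: 2.1
tool_pos: [588.1, -98.6, 251.3]
tcp_rot: [0.133, 1.252, 0.033]
contact_force: [0.2, 0.4, -0.1]
grip_width: 64.0
time: 2.6
tool_pos: [588.1, -98.6, 251.5]
tcp_rot: [0.001, 0.94, 0.163]
contact_force: [1.0, 0.2, -0.1]
grip_width: 64.5
lin cm [ 5.61  0.01 -4.13]  rot deg [ 0.1  0.1 -0.1]
[-90.62  -0.11 227.48] [-0.47  0.24  1.84  0.64  0.63 -2.64]
```

```bash
python3 -m crank '[{"linear":[0,0,-0.83],"delta_rot":[0,0,0],"fingers":0.7},{"linear":[0,0,-0.83],"delta_rot":[0,0,0],"fingers":0.7},{"linear":[1.9,0,-0.83],"delta_rot":[0,0,0],"fingers":0.7},{"linear":[1.9,0,-0.83],"delta_rot":[0,0,0],"fingers":0.7},{"linear":[1.8,0,-0.83],"delta_rot":[0,0,0],"fingers":0.7}]'
python3 - <<'E'
from h import *
c=snap('wrist','w1');d=snap('side','d1')
k=C2W([-38,0,85]);pts=[k,C2W([-38,12,85]),C2W([-38,-12,85]),C2W([-20,0,186]),C2W([-20,65,186]),C2W([-20,-65,186])]
im=cv2.resize(c['image'],None,fx=1.5,fy=1.5)
for p in proj(c,pts): cv2.drawMarker(im,tuple(int(v*1.5) for v in p),(0,0,255),0,8)
im2=cv2.resize(d['image'][120:290,220:400],None,fx=1.5,fy=1.5)
for p in proj(d,pts): cv2.drawMarker(im2,tuple(int(v*1.5) for v in p-[220,120]),(0,0,255),0,6)
im[:]=im; im=im.copy()
o=np.zeros((im.shape[0],800,3),np.uint8);o[:,:]=cv2.resize(im,(768,576))[0,0]*0
o=np.zeros((600,800,3),np.uint8);o[:384,:512]=c['image'];
for p in proj(c,pts): cv2.drawMarker(o,tuple(int(v) for v in p),(0,0,255),0,8)
o[345:,530:]=im2
cv2.imwrite('pics/c2.png',o)
E
```

```text
time: 3.1
tool_pos: [587.6, -98.5, 181.0]
tcp_rot: [0.005, 0.944, 0.164]
contact_force: [1.2, 0.4, 0.3]
grip_width: 64.2
```

View pics/c2.png

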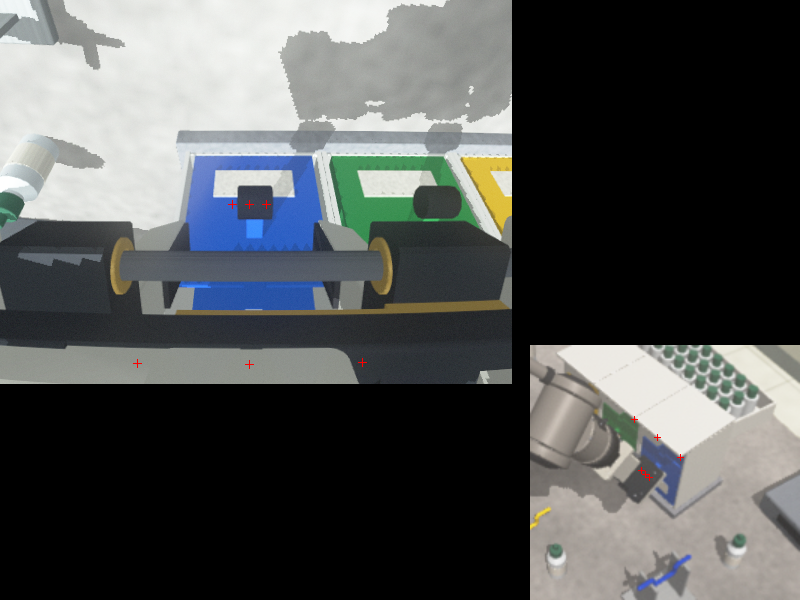

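Run:
```python
from h import *
np.set_printoptions(precision=1,suppress=True)
c=ld('w1');
b=atz(c,(255,203),109);g=atz(c,(437,202),109);print(b,g,np.linalg.norm(g-b),np.rad2deg(np.arctan2(-(g-b)[0],(g-b)[1])))
a=atz(c,(190,132),3);e=atz(c,(500,137),3);print(a,e,np.rad2deg(np.arctan2(-(e-a)[0],(e-a)[1])))
a=atz(c,(193,157),24);e=atz(c,(313,157),24);print(a,e,(a+e)/2,np.linalg.norm(a-e),W2C((a+e)/2))
```

```text
[638.  -86.4 109. ] [616.7  44.3 109. ] 132.41493410826436 9.246007779612789
[ 672.8 -143.7    3. ] [626.8 169.9   3. ] 8.35213554519555
[ 685.6 -138.1   24. ] [667.5 -23.4  24. ] [676.5 -80.8  24. ] 116.18545110203442 [-0.4  3.4 -0. ]
```

```bash
sed -i 's/^H=.*/H=np.array([676.3,-80.7,24.]);YAW=np.deg2rad(8.9)/' h.py
python3 - <<'E'
from h import *
np.set_printoptions(precision=2,suppress=True)
k=C2W([-38,0,85]);Rt=tool(36);plan(k-Rt.as_matrix()[:,0]*10,Rt)
E
```

```text
lin cm [7.8  0.24 0.23]  rot deg [ 0.  -0.3 -0.4]
```

```bash
python3 -m crank '[{"linear":[0.5,0.24,0.2],"delta_rot":[0,0,0],"fingers":0.7},{"linear":[1.5,0,0],"delta_rot":[0,0,0],"fingers":0.7},{"linear":[2,0,0],"delta_rot":[0,0,0],"fingers":0.7},{"linear":[2,0,0],"delta_rot":[0,0,0],"fingers":0.7},{"linear":[1.8,0,0],"delta_rot":[0,0,0],"fingers":0.7}]'
for i in 1 2; do python3 -m crank '[{"linear":[0,0,0],"delta_rot":[0,0,0],"fingers":0.15},{"linear":[0,0,0],"delta_rot":[0,0,0],"fingers":0.15},{"linear":[0,0,0],"delta_rot":[0,0,0],"fingers":0.15},{"linear":[0,0,0],"delta_rot":[0,0,0],"fingers":0.15},{"linear":[0,0,0],"delta_rot":[0,0,0],"fingers":0.15}]'; done
python3 - <<'E'
from h import *
np.set_printoptions(precision=2,suppress=True)
q,Rc,o=cur();print(W2C(q+Rc.as_matrix()[:,0]*10),o['contact_force'])
# arc path of knob (tool axes deltas, tilt 36), per 0.1 rad
Rt=tool(36);p0=B2C([-38,0,85],0)
for th in np.arange(.1,.65,.1):
    p=B2C([-38,0,85],th);print(round(th,1),Rt.inv().apply(R.from_euler('z',YAW).apply(p-p0))/10);p0=p
E
```

```text
time: 3.7
tool_pos: [635.5, -88.4, 120.9]
tcp_rot: [0.002, 0.94, 0.162]
contact_force: [0.7, -0.8, 0.4]
grip_width: 64.2
time: 4.2
tool_pos: [634.3, -88.8, 121.0]
tcp_rot: [0.002, 0.941, 0.162]
contact_force: [-1.3, -0.0, -0.3]
grip_width: 28.8
time: 4.7
tool_pos: [634.2, -88.3, 120.8]
tcp_rot: [0.003, 0.941, 0.164]
contact_force: [-4.7, 2.3, 6.2]
grip_width: 23.6
[-36.89  -0.96  88.69] [-4.75  2.27  6.19]
0.1 [-0.15 -0.   -0.92]
0.2 [-0.05 -0.   -0.93]
0.3 [ 0.04  0.   -0.93]
0.4 [ 0.13  0.   -0.92]
0.5 [ 0.22 -0.   -0.9 ]
0.6 [ 0.31  0.   -0.88]
```

```bash
python3 -m crank '[{"linear":[-0.08,0,-0.46],"delta_rot":[0,0,0],"fingers":0},{"linear":[-0.07,0,-0.46],"delta_rot":[0,0,0],"fingers":0},{"linear":[-0.03,0,-0.46],"delta_rot":[0,0,0],"fingers":0},{"linear":[-0.02,0,-0.46],"delta_rot":[0,0,0],"fingers":0},{"linear":[0.02,0,-0.46],"delta_rot":[0,0,0],"fingers":0}]'
python3 -m crank '[{"linear":[0.02,0,-0.46],"delta_rot":[0,0,0],"fingers":0},{"linear":[0.06,0,-0.46],"delta_rot":[0,0,0],"fingers":0},{"linear":[0.07,0,-0.46],"delta_rot":[0,0,0],"fingers":0},{"linear":[0.1,0,-0.45],"delta_rot":[0,0,0],"fingers":0},{"linear":[0.12,0,-0.45],"delta_rot":[0,0,0],"fingers":0}]'
python3 - <<'E'
from h import *
np.set_printoptions(precision=2,suppress=True)
q,Rc,o=cur();p=W2C(q+Rc.as_matrix()[:,0]*10);print(p,B2C([-38,0,85],.5),o['contact_force'],o['grip_width'])
E
```

```text
time: 5.2
tool_pos: [618.7, -90.8, 112.9]
tcp_rot: [0.004, 0.95, 0.163]
contact_force: [8.3, 2.6, -4.7]
grip_width: 24.0
time: 5.7
tool_pos: [608.3, -92.4, 105.7]
tcp_rot: [0.007, 0.968, 0.161]
contact_force: [3.9, 2.4, 1.3]
grip_width: 23.8
[-63.36  -1.03  73.47] [-74.1    0.    56.38] [3.93 2.43 1.26] 23.799778877785606
```

```bash
python3 -m crank '[{"linear":[0.05,0,-0.46],"delta_rot":[0,0,0],"fingers":0},{"linear":[0.06,0,-0.46],"delta_rot":[0,0,0],"fingers":0},{"linear":[0.07,0,-0.46],"delta_rot":[0,0,0],"fingers":0},{"linear":[0,0,0],"delta_rot":[0,0,0],"fingers":0},{"linear":[0,0,0],"delta_rot":[0,0,0],"fingers":0}]'
python3 - <<'E'
from h import *
np.set_printoptions(precision=2,suppress=True)
q,Rc,o=cur();p=W2C(q+Rc.as_matrix()[:,0]*10);print(p,np.arctan2(-p[0],p[2])-np.arctan2(36.89,88.69),np.hypot(p[0],p[2]),o['contact_force'],o['joint_positions'])
E
```

```text
time: 6.2
tool_pos: [602.0, -93.4, 101.0]
tcp_rot: [0.009, 0.98, 0.161]
contact_force: [15.4, 3.1, -12.4]
grip_width: 23.7
[-69.84  -1.03  68.7 ] 0.39947055303856677 97.9703227632702 [ 15.38   3.07 -12.44] [-0.43  0.5   1.95  1.06  0.37 -3.11]
```

```bash
python3 -m crank '[{"linear":[0,0,0.06],"delta_rot":[0,4,0],"fingers":0},{"linear":[0,0,0.06],"delta_rot":[0,3,0],"fingers":0},{"linear":[0,0,0.05],"delta_rot":[0,3,0],"fingers":0},{"linear":[0.12,0,-0.3],"delta_rot":[0,0,0],"fingers":0},{"linear":[0.12,0,-0.3],"delta_rot":[0,0,0],"fingers":0}]'
python3 -m crank '[{"linear":[0.12,0,-0.3],"delta_rot":[0,0,0],"fingers":0},{"linear":[0.12,0,-0.3],"delta_rot":[0,0,0],"fingers":0},{"linear":[0.12,0,-0.3],"delta_rot":[0,0,0],"fingers":0},{"linear":[0,0,0],"delta_rot":[0,0,0],"fingers":0},{"linear":[0,0,0],"delta_rot":[0,0,0],"fingers":0}]'
python3 - <<'E'
from h import *
np.set_printoptions(precision=2,suppress=True)
q,Rc,o=cur();p=W2C(q+Rc.as_matrix()[:,0]*10);print(p,np.arctan2(-p[0],p[2])-np.arctan2(36.89,88.69),np.hypot(p[0],p[2]),o['contact_force'],o['joint_positions'])
E
```

```text
time: 6.7
tool_pos: [599.7, -93.7, 98.8]
tcp_rot: [0.012, 1.13, 0.166]
contact_force: [5.7, -1.2, -0.6]
grip_width: 23.8
time: 7.2
tool_pos: [592.5, -94.9, 90.7]
tcp_rot: [0.014, 1.132, 0.167]
contact_force: [9.4, -1.7, -3.1]
grip_width: 23.6
[-80.73  -1.    57.61] 0.5568292047450123 99.17734189525481 [ 9.36 -1.72 -3.15] [-0.4   0.52  1.87  0.56  0.44 -2.6 ]
```

```bash
python3 -m crank '[{"linear":[0,0,0],"delta_rot":[0,0,0],"fingers":0.5},{"linear":[0,0,0],"delta_rot":[0,0,0],"fingers":0.5},{"linear":[0,0,0],"delta_rot":[0,0,0],"fingers":0.5},{"linear":[0,0,0],"delta_rot":[0,0,0],"fingers":0.5},{"linear":[0,0,0],"delta_rot":[0,0,0],"fingers":0.5}]'
python3 -m crank '[{"linear":[-1,0,0],"delta_rot":[0,0,0],"fingers":0.5},{"linear":[-2,0,0],"delta_rot":[0,0,0],"fingers":0.5},{"linear":[-3,0,0],"delta_rot":[0,0,0],"fingers":0.5},{"linear":[-4,0,0],"delta_rot":[0,0,0],"fingers":0.5},{"linear":[-4,0,0],"delta_rot":[0,0,0],"fingers":0.5}]'
python3 - <<'E'
from h import *
np.set_printoptions(precision=2,suppress=True)
# tube: centre & yaw from ends, rest
s=ld('s0');d=ld('d0')
e1=(tri([(s,(244.5,297)),(d,(293,282.25))])[0]);e2=tri([(s,(284.75,289.25)),(d,(327,261.25))])[0]
m=(e1+e2)/2;y=np.arctan2(*(e2-e1)[1::-1]);print(m,np.rad2deg(y),np.linalg.norm(e2-e1))
b=np.array([m[0],m[1],86]);
for sg in(1,-1):
    Rt=tool(12,yaw=y,sgn=sg); plan(b-Rt.as_matrix()[:,0]*100,Rt)
print(cur()[0],cur()[2]['joint_positions'])
E
```

```text
time: 7.7
tool_pos: [591.0, -93.6, 90.2]
tcp_rot: [0.021, 1.135, 0.174]
contact_force: [-0.1, 0.5, 0.3]
grip_width: 45.6
time: 8.2
tool_pos: [531.7, -103.8, 218.6]
tcp_rot: [0.02, 1.135, 0.174]
contact_force: [1.2, 0.2, -0.1]
grip_width: 45.8
[ 539.   -299.63  113.77] 3.0748716722884595 120.57662622180177
lin cm [  1.16 -19.27  -5.37]  rot deg [ 5.4 12.9 -2.3]
lin cm [  1.16 -19.27  -5.37]  rot deg [-173.5    3.5   19.6]
[ 531.73 -103.85  218.61] [-0.48  0.23  1.86  0.39  0.73 -2.45]
```

```bash
python3 -m crank '[{"linear":[0.2,-3.85,-1.07],"delta_rot":[0,0,0],"fingers":0.5},{"linear":[0.2,-3.85,-1.07],"delta_rot":[0,0,0],"fingers":0.5},{"linear":[0.2,-3.85,-1.07],"delta_rot":[0,0,0],"fingers":0.5},{"linear":[0.2,-3.85,-1.07],"delta_rot":[0,0,0],"fingers":0.5},{"linear":[0.2,-3.85,-1.07],"delta_rot":[0,0,0],"fingers":0.5}]'
for i in 1 2 3 4 5; do python3 -m crank '[{"linear":[0,0,0],"delta_rot":[7.37,-0.15,-0.83],"fingers":0.5},{"linear":[0,0,0],"delta_rot":[7.37,-0.15,-0.83],"fingers":0.5},{"linear":[0,0,0],"delta_rot":[7.37,-0.15,-0.83],"fingers":0.5},{"linear":[0,0,0],"delta_rot":[7.37,-0.15,-0.83],"fingers":0.5},{"linear":[0,0,0],"delta_rot":[7.37,-0.15,-0.83],"fingers":0.5}]' | grep -E "tool_pos|rot"; done
python3 - <<'E'
from h import *
np.set_printoptions(precision=2,suppress=True)
b=np.array([539,-299.6,86]);Rt=tool(12,yaw=np.deg2rad(3.1),sgn=-1); plan(b-Rt.as_matrix()[:,0]*100,Rt);print(cur()[2]['joint_positions'])
w=snap('wrist','w2');s=snap('scene','s2');d=snap('side','d2')
y=np.deg2rad(3.1);u=np.array([np.cos(y),np.sin(y),0]);z=np.array([0,0,1.])
T=[b,b+21*u,b-21*u,b+26*z+62*u,b+26*z-62*u]
B=[C2W(B2C(p,.6)) for p in ([-38,0,85],[2,0,119],[78,0,119],[0,56,130],[0,-56,130])]
o=np.zeros((600,800,3),np.uint8);o[:384,:512]=w['image']
for p in proj(w,T):cv2.drawMarker(o,tuple(int(v) for v in p),(0,0,255),0,8)
def put(c,x,y0,w_,h_,k,X,Y):
    i=cv2.resize(c['image'][y0:y0+h_,x:x+w_],None,fx=k,fy=k,interpolation=cv2.INTER_CUBIC)
    for p in proj(c,B):cv2.drawMarker(i,tuple(int(v*k) for v in p-[x,y0]),(0,0,255),0,7)
    o[Y:Y+i.shape[0],X:X+i.shape[1]]=i
put(s,255,165,95,70,3,514,0);put(d,265,150,90,70,3,514,384-150)
cv2.imwrite('pics/c3.png',o)
E
```

```text
time: 8.7
tool_pos: [518.4, -302.2, 184.5]
tcp_rot: [0.018, 1.134, 0.172]
contact_force: [0.4, 0.9, -0.5]
grip_width: 46.1
tool_pos: [518.6, -300.6, 184.5]
tcp_rot: [0.511, 1.141, -0.0]
tool_pos: [518.7, -300.5, 184.6]
tcp_rot: [1.015, 1.181, -0.152]
tool_pos: [518.7, -300.5, 184.6]
tcp_rot: [1.572, 1.246, -0.244]
tool_pos: [518.7, -300.6, 184.7]
tcp_rot: [2.255, 1.317, -0.202]
tool_pos: [518.7, -300.6, 184.6]
tcp_rot: [-3.134, 1.36, 0.054]
lin cm [0.07 0.01 0.06]  rot deg [-0.4 -0.1  0. ]
[-0.73  0.45  1.57  0.18  0.98  0.71]
```

View pics/c3.png

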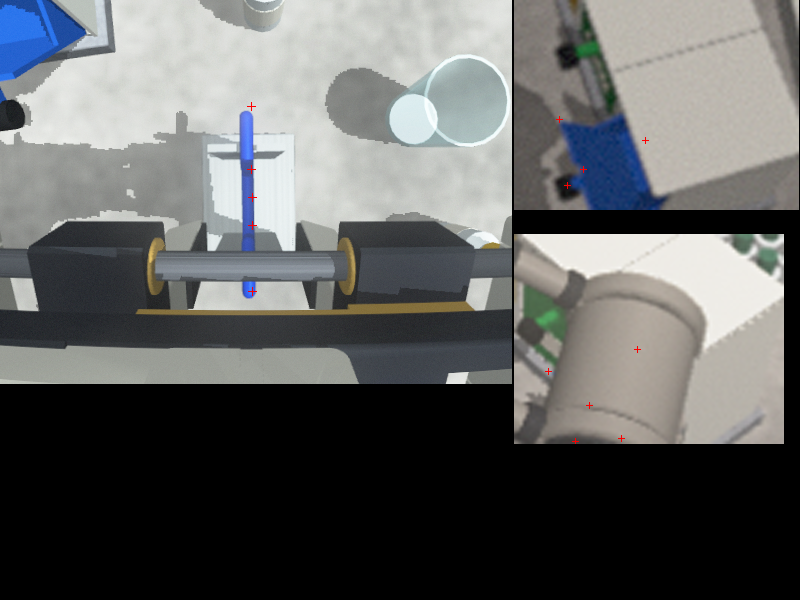

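Run:
```python
from h import *
np.set_printoptions(precision=2,suppress=True)
w=ld('w2');a=atz(w,(246.5,113.5),112);b=atz(w,(249,294.5),112);print(a,b,(a+b)/2,np.linalg.norm(a-b),np.rad2deg(np.arctan2(*(a-b)[1::-1])))
Rt=tool(12,yaw=np.deg2rad(3.6),sgn=-1);p=np.array([536.5,-297.6,87.]);plan(p-Rt.as_matrix()[:,0]*6,Rt)
```

```text
[ 596.31 -293.19  112.  ] [ 475.04 -300.53  112.  ] [ 535.68 -296.86  112.  ] 121.49005146364715 3.466854208431053
lin cm [ 9.3  -0.23  0.3 ]  rot deg [-0.4 -0.1 -0.1]
```

```bash
python3 -m crank '[{"linear":[1.5,-0.23,0.3],"delta_rot":[-0.4,0,0],"fingers":0.5},{"linear":[2.3,0,0],"delta_rot":[0,0,0],"fingers":0.5},{"linear":[2.3,0,0],"delta_rot":[0,0,0],"fingers":0.5},{"linear":[2,0,0],"delta_rot":[0,0,0],"fingers":0.5},{"linear":[1.2,0,0],"delta_rot":[0,0,0],"fingers":0.5}]'
python3 -m crank '[{"linear":[0,0,0],"delta_rot":[0,0,0],"fingers":0.3},{"linear":[0,0,0],"delta_rot":[0,0,0],"fingers":0.2},{"linear":[0,0,0],"delta_rot":[0,0,0],"fingers":0.1},{"linear":[0,0,0],"delta_rot":[0,0,0],"fingers":0},{"linear":[0,0,0],"delta_rot":[0,0,0],"fingers":0}]'
python3 - <<'E'
from h import *
np.set_printoptions(precision=2,suppress=True)
q,Rc,o=cur();print(q+6*Rc.as_matrix()[:,0],o['contact_force'],o['grip_width'])
w=snap('wrist','w3');d=snap('side','d3')
o=np.hstack([cv2.resize(w['image'],(400,300)),cv2.resize(d['image'][225:345,230:390],(400,300),interpolation=cv2.INTER_CUBIC)]);cv2.imwrite('pics/c4.png',o)
E
```

```text
time: 11.85
tool_pos: [535.1, -296.9, 91.1]
tcp_rot: [3.138, 1.361, 0.059]
contact_force: [0.2, 0.1, 0.5]
grip_width: 46.1
time: 12.35
tool_pos: [535.7, -297.7, 93.2]
tcp_rot: [3.132, 1.358, 0.05]
contact_force: [-0.7, -0.2, -0.3]
grip_width: 10.2
[ 536.96 -297.65   87.31] [-0.72 -0.24 -0.29] 10.21761582070262
```

View pics/c4.png

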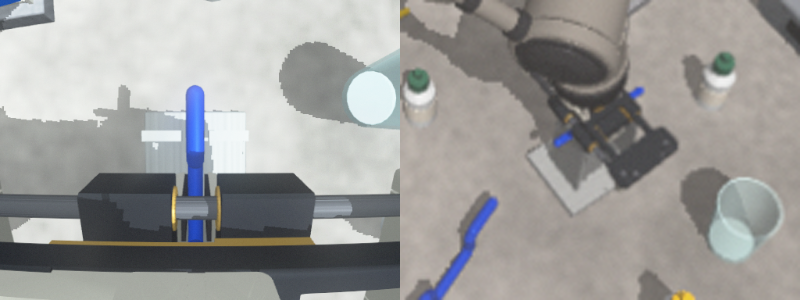

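```bash
python3 -m crank '[{"linear":[0,0,0],"delta_rot":[0,0,0],"fingers":0},{"linear":[0,0,0],"delta_rot":[0,0,0],"fingers":0},{"linear":[-0.6,0,-0.13],"delta_rot":[0,0,0],"fingers":0},{"linear":[-1,0,-0.21],"delta_rot":[0,0,0],"fingers":0},{"linear":[-2,0,-0.42],"delta_rot":[0,0,0],"fingers":0}]'
cat > clr.py <<'E'
import numpy as np
from scipy.spatial.transform import Rotation as R
th=.6;c,s=np.cos(th),np.sin(th)
def c2b(p): p=np.asarray(p,float);return np.stack([p[...,0]*c+p[...,1]*s,-p[...,0]*s+p[...,1]*c],-1)
def seg(a,b,n=60): t=np.linspace(0,1,n)[:,None];return np.array(a,float)*(1-t)+np.array(b,float)*t
def rect(x0,x1,z0,z1): k=[(x0,z0),(x1,z0),(x1,z1),(x0,z1)];return np.vstack([seg(k[i],k[(i+1)%4]) for i in range(4)])
def inrect(p,x0,x1,z0,z1): return ((p[:,0]>x0)&(p[:,0]<x1)&(p[:,1]>z0)&(p[:,1]<z1)).any()
ROOF=c2b(rect(-20,120,186,194))
def d(A,B): return np.min(np.linalg.norm(A[:,None]-B[None],axis=-1))
def check(bx,bz,phi,al=12,wall=119):
    ph=np.deg2rad(phi);M=np.array([[np.cos(ph),-np.sin(ph)],[np.sin(ph),np.cos(ph)]])
    tube=np.vstack([seg((-62,26),(-26,26)),seg((-26,26),(-26,0)),seg((-26,0),(26,0)),seg((26,0),(26,26)),seg((26,26),(62,26))])@M.T+[bx,bz]
    tw=d(tube,np.vstack([rect(0,4,0,wall),rect(76,80,0,wall)]))-4.5
    tr=d(tube,ROOF)-4.5
    a=np.deg2rad(al);N=np.array([[np.cos(a),np.sin(a)],[-np.sin(a),np.cos(a)]]) # tool leans back: up axis -> (-sin,cos)
    N=np.array([[np.cos(a),-np.sin(a)],[np.sin(a),np.cos(a)]])
    body=rect(-37.5,37.5,47,200)@N.T@M.T+[bx,bz]; fing=rect(-11,11,-19,47)@N.T@M.T+[bx,bz]
    return dict(tube_wall=tw,tube_roof=tr,body_roof=d(body,ROOF),body_panel=d(body,rect(0,4,0,130)),fing_wall=d(fing,np.vstack([rect(0,4,0,130),rect(76,80,0,130)])))
E
python3 - <<'E'
from clr import *
for w in [(40,98,0),(40,113,0),(40,118,0),(39,118,-6),(38,124,-12),(35,130,-16),(30,140,-18),(20,150,-18),(5,160,-18),(-20,160,-18),(-40,160,-18)]:
    for wl in (119,130): print(w,wl,{k:round(float(v),1) for k,v in check(*w,wall=wl).items()})
E
```

```text
time: 12.95
tool_pos: [534.6, -296.8, 128.6]
tcp_rot: [-3.136, 1.362, 0.065]
contact_force: [-0.4, 0.2, 0.0]
grip_width: 8.1
(40, 98, 0) 119 {'tube_wall': 0.5, 'tube_roof': 21.6, 'body_roof': 23.9, 'body_panel': 7.4, 'fing_wall': 17.6}
(40, 98, 0) 130 {'tube_wall': -3.9, 'tube_roof': 21.6, 'body_roof': 23.9, 'body_panel': 7.4, 'fing_wall': 17.6}
(40, 113, 0) 119 {'tube_wall': 5.5, 'tube_roof': 9.2, 'body_roof': 21.7, 'body_panel': 22.1, 'fing_wall': 20.7}
(40, 113, 0) 130 {'tube_wall': 4.5, 'tube_roof': 9.2, 'body_roof': 21.7, 'body_panel': 22.1, 'fing_wall': 20.7}
(40, 118, 0) 119 {'tube_wall': 5.5, 'tube_roof': 5.1, 'body_roof': 22.7, 'body_panel': 26.9, 'fing_wall': 21.3}
(40, 118, 0) 130 {'tube_wall': 5.5, 'tube_roof': 5.1, 'body_roof': 22.7, 'body_panel': 26.9, 'fing_wall': 21.3}
(39, 118, -6) 119 {'tube_wall': 4.8, 'tube_roof': 9.8, 'body_roof': 17.6, 'body_panel': 31.0, 'fing_wall': 22.6}
(39, 118, -6) 130 {'tube_wall': 4.7, 'tube_roof': 9.8, 'body_roof': 17.6, 'body_panel': 31.0, 'fing_wall': 22.6}
(38, 124, -12) 119 {'tube_wall': 7.7, 'tube_roof': 10.1, 'body_roof': 14.4, 'b
[... 838 characters left out ...]
8}
(5, 160, -18) 119 {'tube_wall': 34.8, 'tube_roof': 12.0, 'body_roof': 55.6, 'body_panel': 76.9, 'fing_wall': 10.9}
(5, 160, -18) 130 {'tube_wall': 24.3, 'tube_roof': 12.0, 'body_roof': 55.6, 'body_panel': 76.9, 'fing_wall': 10.9}
(-20, 160, -18) 119 {'tube_wall': 28.5, 'tube_roof': 37.0, 'body_roof': 76.4, 'body_panel': 74.3, 'fing_wall': 14.9}
(-20, 160, -18) 130 {'tube_wall': 17.5, 'tube_roof': 37.0, 'body_roof': 76.4, 'body_panel': 74.3, 'fing_wall': 14.9}
(-40, 160, -18) 119 {'tube_wall': 31.8, 'tube_roof': 57.0, 'body_roof': 94.3, 'body_panel': 72.8, 'fing_wall': 32.6}
(-40, 160, -18) 130 {'tube_wall': 22.3, 'tube_roof': 57.0, 'body_roof': 94.3, 'body_panel': 72.8, 'fing_wall': 32.6}
```

```bash
python3 -m crank '[{"linear":[-2,0,-0.42],"delta_rot":[0,0,0],"fingers":0},{"linear":[-2,0,-0.42],"delta_rot":[0,0,0],"fingers":0},{"linear":[-2,0,-0.42],"delta_rot":[0,0,0],"fingers":0},{"linear":[-1,0,-0.21],"delta_rot":[0,0,0],"fingers":0},{"linear":[0,0,0],"delta_rot":[0,0,0],"fingers":0}]'
cat >> h.py <<'E'
def W_bar(bx,bz,phi,al=12,th=.6,off=(0,0,0)):
    """TCP world pose for tube bar at bin (bx,bz), pitch phi (deg, front up negative); off: bar minus grasp point in tool frame (mm)"""
    Rt=tool(np.rad2deg(th)+phi+al,sgn=-1); p=C2W(B2C([bx,0,bz],th)); return p-Rt.apply(np.array([6,0,0])+off),Rt
E
python3 - <<'E'
from h import *
np.set_printoptions(precision=2,suppress=True)
print(cur()[0]);plan(*W_bar(-70,150,-18))
E
```

```text
time: 13.45
tool_pos: [535.6, -297.8, 202.6]
tcp_rot: [3.125, 1.357, 0.044]
contact_force: [0.4, 0.5, -1.6]
grip_width: 8.2
[ 535.64 -297.79  202.63]
lin cm [  8.82 -19.47   1.03]  rot deg [-5.1 16.1 -2.1]
```

```bash
python3 -m crank '[{"linear":[0,-2.5,0.2],"delta_rot":[0,0,0],"fingers":0},{"linear":[0,-4.2,0.2],"delta_rot":[0,0,0],"fingers":0},{"linear":[0,-4.2,0.2],"delta_rot":[0,0,0],"fingers":0},{"linear":[0,-4.2,0.2],"delta_rot":[0,0,0],"fingers":0},{"linear":[0,-4.2,0.2],"delta_rot":[0,0,0],"fingers":0}]'
python3 -m crank '[{"linear":[0,0,0],"delta_rot":[-1.02,3.22,-0.42],"fingers":0},{"linear":[0,0,0],"delta_rot":[-1.02,3.22,-0.42],"fingers":0},{"linear":[0,0,0],"delta_rot":[-1.02,3.22,-0.42],"fingers":0},{"linear":[0,0,0],"delta_rot":[-1.02,3.22,-0.42],"fingers":0},{"linear":[0,0,0],"delta_rot":[-1.02,3.22,-0.42],"fingers":0}]'
python3 - <<'E'
from h import *
np.set_printoptions(precision=2,suppress=True)
plan(*W_bar(-70,150,-18));q,Rc,ob=cur();print(ob['joint_positions'])
w=snap('wrist','w4');d=snap('side','d4');s=snap('scene','s4')
# expected tube given grasp: al=12
g=q+6*Rc.as_matrix()[:,0];a=np.deg2rad(12);tx=Rc.apply([np.sin(a),0,-np.cos(a)]);tz=Rc.apply([-np.cos(a),0,-np.sin(a)])
print(tx,tz)
T=[g,g+26*tz+62*tx,g+26*tz-62*tx,g+26*tx,g-26*tx]
B=[C2W(B2C(p,.6)) for p in ([2,0,119],[78,0,119],[0,56,130],[0,-56,130],[-38,0,85])]
o=np.zeros((600,800,3),np.uint8)
i=w['image'].copy()
for p in proj(w,T):cv2.drawMarker(i,tuple(int(v) for v in p),(0,0,255),0,8)
for p in proj(w,B):cv2.drawMarker(i,tuple(int(v) for v in p),(0,255,255),0,8)
o[:384,:512]=i
def put(c,x,y0,w_,h_,k,X,Y):
    i=cv2.resize(c['image'][y0:y0+h_,x:x+w_],None,fx=k,fy=k,interpolation=cv2.INTER_CUBIC)
    for P,col in((T,(0,0,255)),(B,(0,255,255))):
        for p in proj(c,P):cv2.drawMarker(i,tuple(int(v*k) for v in p-[x,y0]),col,0,7)
    o[Y:Y+i.shape[0],X:X+i.shape[1]]=i
put(s,230,150,96,120,3,512,0);put(d,225,150,140,70,3,0,385);put(s,260,165,66,70,3,430,390) if 0 else None
cv2.imwrite('pics/c5.png',o)
E
```

```text
time: 13.95
tool_pos: [512.7, -103.6, 197.2]
tcp_rot: [-3.142, 1.361, 0.059]
contact_force: [0.3, -0.3, -0.4]
grip_width: 8.0
time: 14.45
tool_pos: [513.2, -105.0, 197.4]
tcp_rot: [-3.135, 1.078, 0.162]
contact_force: [0.8, 0.5, -0.7]
grip_width: 7.6
lin cm [8.31 0.15 2.24]  rot deg [-0.1  0.1  0.2]
[-0.52  0.22  1.98  0.54  0.62  0.5 ]
[0.95 0.15 0.28] [-0.28 -0.05  0.96]
```

View pics/c5.png

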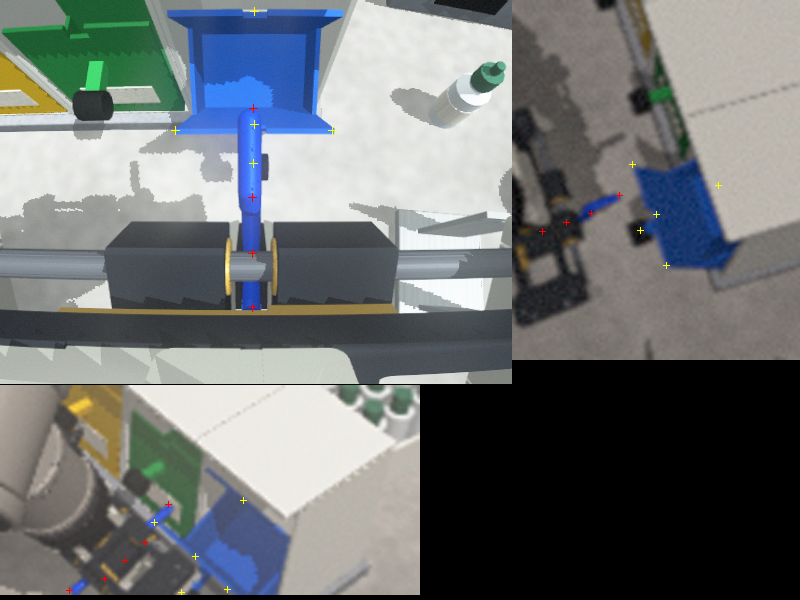

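```bash
python3 -m crank '[{"linear":[1.6,0.1,0.45],"delta_rot":[0,0,0],"fingers":0},{"linear":[1.7,0.05,0.45],"delta_rot":[0,0,0],"fingers":0},{"linear":[1.7,0,0.45],"delta_rot":[0,0,0],"fingers":0},{"linear":[1.7,0,0.45],"delta_rot":[0,0,0],"fingers":0},{"linear":[1.6,0,0.45],"delta_rot":[0,0,0],"fingers":0}]'
cat >> h.py <<'E'
def chain(ws,**k):
    P,Q,_=cur()
    for w in ws:
        p,r=W_bar(*w,**k);print(w,'lin',np.round(Q.inv().apply(p-P)/10,2),'rot',np.round(np.rad2deg((Q.inv()*r).as_rotvec()),1));P,Q=p,r
E
python3 - <<'E'
from h import *
from clr import check
W=[(-70,150,-18),(-50,149,-18),(-30,148,-18),(-10,147,-18),(5,146,-18),(18,143,-18),(28,137,-17),(34,130,-15),(37,125,-12),(39,119,-6),(40,114,0),(40,108,0),(40,102,0),(40,97,0)]
chain(W)
for w in W:
    r=check(*w,wall=130);print(w,[round(float(v),1) for v in r.values()])
E
```

```text
time: 15.1
tool_pos: [533.8, -103.3, 113.6]
tcp_rot: [-3.135, 1.079, 0.161]
contact_force: [0.6, -0.1, -0.2]
grip_width: 7.7
(-70, 150, -18) lin [-0.04 -0.02  0.09] rot [-0.1  0.2  0.2]
(-50, 149, -18) lin [-0.11 -0.   -2.  ] rot [0. 0. 0.]
(-30, 148, -18) lin [-0.11  0.   -2.  ] rot [0. 0. 0.]
(-10, 147, -18) lin [-0.11  0.   -2.  ] rot [0. 0. 0.]
(5, 146, -18) lin [-0.06 -0.   -1.5 ] rot [0. 0. 0.]
(18, 143, -18) lin [ 0.16 -0.   -1.32] rot [0. 0. 0.]
(28, 137, -17) lin [ 0.49  0.   -1.05] rot [-0.  1. -0.]
(34, 130, -15) lin [ 0.65 -0.   -0.64] rot [ 0.  2. -0.]
(37, 125, -12) lin [ 0.48  0.   -0.29] rot [0. 3. 0.]
(39, 119, -6) lin [ 0.6   0.   -0.14] rot [0. 6. 0.]
(40, 114, 0) lin [ 0.51 -0.    0.02] rot [0. 6. 0.]
(40, 108, 0) lin [0.59 0.   0.12] rot [0. 0. 0.]
(40, 102, 0) lin [ 0.59 -0.    0.12] rot [0. 0. 0.]
(40, 97, 0) lin [0.49 0.   0.1 ] rot [0. 0. 0.]
(-70, 150, -18) [21.2, 87.5, 119.6, 68.7, 60.7]
(-50, 149, -18) [22.9, 67.7, 100.0, 62.3, 40.7]
(-30, 148, -18) [6.8, 48.2, 80.6, 61.3, 20.7]
(-10, 147, -18) [7.3, 29.3, 61.6, 62.4, 0.8]
(5, 146, -18) [11.0, 16.7, 47.8, 63.0, 0.4]
(18, 143, -18) [12.2, 10.9, 35.2, 61.4, 1.1]
(28, 137, -17) [9.2, 9.3, 24.6, 56.1, 11.4]
(34, 130, -15) [3.8, 9.9, 17.8, 48.6, 18.0]
(37, 125, -12) [3.1, 9.8, 15.8, 42.0, 22.0]
(39, 119, -6) [4.7, 9.0, 17.8, 32.0, 22.7]
(40, 114, 0) [5.5, 8.4, 21.8, 23.0, 20.9]
(40, 108, 0) [-0.5, 13.3, 21.8, 17.2, 19.6]
(40, 102, 0) [-4.3, 18.3, 23.0, 11.3, 18.4]
(40, 97, 0) [-4.1, 22.4, 24.1, 6.4, 17.4]
```

Run:
```python
from h import *
from clr import check
W=[(-55,157,-18),(-35,156,-18),(-15,155,-18),(0,153,-18),(10,150.5,-18),(18,147,-18)]
W2=W+[(24,142,-18),(29,136.5,-17),(34,130,-15),(37.5,125,-12),(39.5,119,-6),(40,114,0)]
chain(W2)
for w in W2:
    r=check(*w,wall=130);print(w,[round(float(v),1) for v in r.values()])
```

```text
(-55, 157, -18) lin [-0.9  -0.03 -1.32] rot [-0.1  0.2  0.2]
(-35, 156, -18) lin [-0.11 -0.   -2.  ] rot [0. 0. 0.]
(-15, 155, -18) lin [-0.11  0.   -2.  ] rot [0. 0. 0.]
(0, 153, -18) lin [ 0.04  0.   -1.51] rot [0. 0. 0.]
(10, 150.5, -18) lin [ 0.14 -0.   -1.02] rot [0. 0. 0.]
(18, 147, -18) lin [ 0.26  0.   -0.83] rot [0. 0. 0.]
(24, 142, -18) lin [ 0.43 -0.   -0.65] rot [0. 0. 0.]
(29, 136.5, -17) lin [ 0.49 -0.   -0.54] rot [-0.  1. -0.]
(34, 130, -15) lin [ 0.6   0.   -0.53] rot [ 0.  2. -0.]
(37.5, 125, -12) lin [ 0.48 -0.   -0.34] rot [0. 3. 0.]
(39.5, 119, -6) lin [ 0.6   0.   -0.14] rot [0. 6. 0.]
(40, 114, 0) lin [ 0.51 -0.    0.07] rot [0. 6. 0.]
(-55, 157, -18) [29.0, 72.0, 107.2, 71.0, 46.6]
(-35, 156, -18) [16.2, 52.1, 88.1, 68.9, 26.7]
(-15, 155, -18) [13.4, 32.3, 69.6, 69.9, 7.8]
(0, 153, -18) [16.1, 17.9, 55.7, 69.5, 3.5]
(10, 150.5, -18) [16.9, 10.0, 46.1, 68.0, 2.0]
(18, 147, -18) [16.0, 7.6, 37.5, 65.4, 1.2]
(24, 142, -18) [13.1, 8.3, 29.7, 61.0, 7.1]
(29, 136.5, -17) [9.0, 9.2, 23.5, 55.7, 12.4]
(34, 130, -15) [3.8, 9.9, 17.8, 48.6, 18.0]
(37.5, 125, -12) [3.6, 9.5, 15.3, 42.0, 22.5]
(39.5, 119, -6) [4.7, 8.7, 17.3, 31.9, 23.2]
(40, 114, 0) [5.5, 8.4, 21.8, 23.0, 20.9]
```

```bash
python3 -m crank '[{"linear":[-0.8,-0.03,-1],"delta_rot":[0,0,0],"fingers":0},{"linear":[-0.35,0,-1.3],"delta_rot":[0,0,0],"fingers":0},{"linear":[-0.11,0,-1.5],"delta_rot":[0,0,0],"fingers":0},{"linear":[-0.11,0,-1.5],"delta_rot":[0,0,0],"fingers":0},{"linear":[0,0,0],"delta_rot":[0,0,0],"fingers":0}]'
python3 - <<'E'
from h import *
q,Q,o=cur();g=W2C(q+6*Q.as_matrix()[:,0]);print('bar case',g,'bin',B2C(g,-.6),'tilt',90-np.rad2deg(o['tcp_rot'][1]),o['joint_positions'].round(2))
chain([(0,155.5,-18),(10,153,-18),(18,149,-18),(24,143,-18),(29,137,-17)])
E
```

```text
time: 15.6
tool_pos: [574.9, -97.1, 152.8]
tcp_rot: [-3.14, 1.076, 0.158]
contact_force: [0.6, 0.1, -0.4]
grip_width: 8.0
bar case [-99.88641266  -0.54560469 123.54567248] bin [-12.68067972  -0.54560469 158.36675466] tilt 28.330612435810238 [-0.43  0.38  1.9   0.57  0.51  0.53]
(0, 155.5, -18) lin [ 0.15 -0.05 -1.29] rot [0.  0.  0.1]
(10, 153, -18) lin [ 0.14  0.   -1.02] rot [0. 0. 0.]
(18, 149, -18) lin [ 0.31  0.   -0.84] rot [0. 0. 0.]
(24, 143, -18) lin [ 0.53 -0.   -0.66] rot [0. 0. 0.]
(29, 137, -17) lin [ 0.54 -0.   -0.55] rot [-0.  1. -0.]
```

```bash
python3 -m crank '[{"linear":[0.15,-0.05,-1.29],"delta_rot":[0,0,0],"fingers":0},{"linear":[0.14,0,-1.02],"delta_rot":[0,0,0],"fingers":0},{"linear":[0.31,0,-0.84],"delta_rot":[0,0,0],"fingers":0},{"linear":[0.53,0,-0.66],"delta_rot":[0,0,0],"fingers":0},{"linear":[0,0,0],"delta_rot":[0,0,0],"fingers":0}]'
python3 - <<'E'
from h import *
q,Q,o=cur();g=W2C(q+6*Q.as_matrix()[:,0]);print('bar bin',B2C(g,-.6),'tilt',90-np.rad2deg(o['tcp_rot'][1]),o['joint_positions'].round(2))
chain([(29,136.5,-17),(34,130,-15),(37.5,125,-12),(39.5,119,-6),(40,114,0)])
w=snap('wrist','w5');d=snap('scene','s5');dd=snap('side','d5')
o=np.zeros((384,800,3),np.uint8);o[:,:512]=w['image'];o[:192,512:]=cv2.resize(d['image'][165:229,260:356],(288,192),interpolation=cv2.INTER_CUBIC)
o[192:,512:]=cv2.resize(dd['image'][150:214,270:366],(288,192),interpolation=cv2.INTER_CUBIC)
cv2.imwrite('pics/c6.png',o)
E
```

```text
time: 16.1
tool_pos: [611.7, -90.4, 159.1]
tcp_rot: [-3.135, 1.079, 0.161]
contact_force: [-0.2, 0.4, -0.0]
grip_width: 7.5
bar bin [ 21.71838698   0.43668304 142.41653993] tilt 28.193925260160952 [-0.39  0.42  1.8   0.5   0.55  0.65]
(29, 136.5, -17) lin [ 0.51  0.04 -0.78] rot [-0.1  1.2  0.2]
(34, 130, -15) lin [ 0.6   0.   -0.53] rot [ 0.  2. -0.]
(37.5, 125, -12) lin [ 0.48 -0.   -0.34] rot [0. 3. 0.]
(39.5, 119, -6) lin [ 0.6   0.   -0.14] rot [0. 6. 0.]
(40, 114, 0) lin [ 0.51 -0.    0.07] rot [0. 6. 0.]
```

View pics/c6.png

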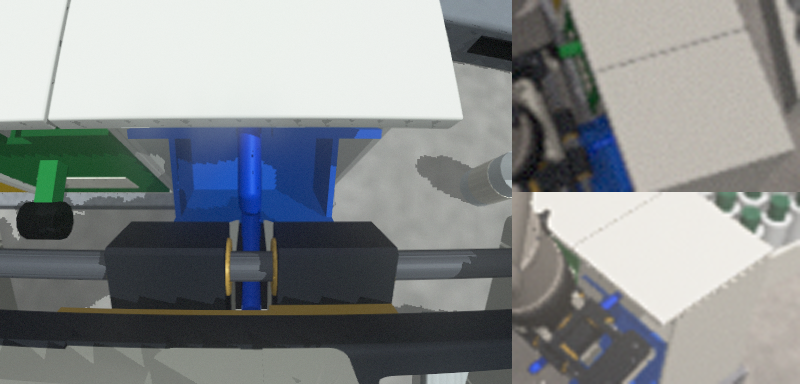

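```bash
python3 -m crank '[{"linear":[0.51,0.08,-0.78],"delta_rot":[0.5,1.2,0],"fingers":0},{"linear":[0.6,0.04,-0.53],"delta_rot":[0.5,2,0],"fingers":0},{"linear":[0.48,0,-0.34],"delta_rot":[0,3,0],"fingers":0},{"linear":[0.3,0,-0.07],"delta_rot":[0,3,0],"fingers":0},{"linear":[0.3,0,-0.07],"delta_rot":[0,3,0],"fingers":0}]'
python3 - <<'E'
from h import *
q,Q,o=cur();g=W2C(q+6*Q.as_matrix()[:,0]);print('bar bin',B2C(g,-.6),'tilt',90-np.rad2deg(o['tcp_rot'][1]),o['joint_positions'].round(2))
chain([(40,114,0),(40,108,0),(40,102,0),(40,98,0)])
E
```

```text
time: 16.75
tool_pos: [637.6, -88.0, 149.9]
tcp_rot: [-3.125, 0.865, 0.152]
contact_force: [1.1, 0.9, 0.8]
grip_width: 8.1
bar bin [ 39.27049676  -1.1918832  120.17604322] tilt 40.42435438240491 [-0.42  0.46  1.9   1.18  0.39 -0.02]
(40, 114, 0) lin [ 0.62 -0.12  0.06] rot [-1.1  6.  -0.2]
(40, 108, 0) lin [0.59 0.   0.12] rot [0. 0. 0.]
(40, 102, 0) lin [ 0.59 -0.    0.12] rot [0. 0. 0.]
(40, 98, 0) lin [0.39 0.   0.08] rot [0. 0. 0.]
```

```bash
python3 -m crank '[{"linear":[0.16,-0.03,0.02],"delta_rot":[0,2,0],"fingers":0},{"linear":[0.16,0,0.02],"delta_rot":[0,2,0],"fingers":0},{"linear":[0.16,0,0.02],"delta_rot":[0,2,0],"fingers":0},{"linear":[0.14,0,0],"delta_rot":[0,0,0],"fingers":0},{"linear":[0,0,0],"delta_rot":[0,0,0],"fingers":0}]'
python3 - <<'E'
from h import *
q,Q,o=cur();g=W2C(q+6*Q.as_matrix()[:,0]);print('bar bin',B2C(g,-.6),'tilt',90-np.rad2deg(o['tcp_rot'][1]),o['joint_positions'].round(2),o['contact_force'].round(1))
chain([(40,114,0),(40,108,0),(40,102,0),(40,98,0)])
w=snap('wrist','w6');cv2.imwrite('pics/c7.png',w['image'][60:330])
E
```

```text
time: 17.25
tool_pos: [641.5, -87.0, 145.0]
tcp_rot: [-3.125, 0.763, 0.151]
contact_force: [0.8, 0.1, 0.2]
grip_width: 7.9
bar bin [ 40.38742927  -0.84012803 113.90441181] tilt 46.27244715787513 [-0.44  0.49  1.97  1.63  0.42 -0.49] [0.8 0.1 0.2]
(40, 114, 0) lin [-0.02 -0.08  0.04] rot [-1.1  0.1 -0.2]
(40, 108, 0) lin [0.59 0.   0.12] rot [0. 0. 0.]
(40, 102, 0) lin [ 0.59 -0.    0.12] rot [0. 0. 0.]
(40, 98, 0) lin [0.39 0.   0.08] rot [0. 0. 0.]
```

View pics/c7.png

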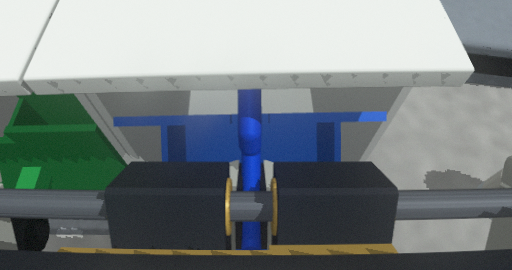

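```bash
python3 -m crank '[{"linear":[0.3,0,0.06],"delta_rot":[0,0,0],"fingers":0},{"linear":[0.3,0,0.06],"delta_rot":[0,0,0],"fingers":0},{"linear":[0.3,0,0.06],"delta_rot":[0,0,0],"fingers":0},{"linear":[0.2,0,0.04],"delta_rot":[0,0,0],"fingers":0},{"linear":[0,0,0],"delta_rot":[0,0,0],"fingers":0}]'
python3 -m crank '[{"linear":[0.15,0,0.03],"delta_rot":[0,0,0],"fingers":0},{"linear":[0.1,0,0.02],"delta_rot":[0,0,0],"fingers":0},{"linear":[0.1,0,0.02],"delta_rot":[0,0,0],"fingers":0},{"linear":[0,0,0],"delta_rot":[0,0,0],"fingers":0},{"linear":[0,0,0],"delta_rot":[0,0,0],"fingers":0}]'
python3 - <<'E'
from h import *
q,Q,o=cur();g=W2C(q+6*Q.as_matrix()[:,0]);print('bar bin',B2C(g,-.6),'tilt',90-np.rad2deg(o['tcp_rot'][1]),o['joint_positions'].round(2),o['contact_force'].round(1))
w=snap('wrist','w7');cv2.imwrite('pics/c8.png',w['image'][60:330])
E
```

```text
time: 17.8
tool_pos: [648.2, -85.7, 135.6]
tcp_rot: [-3.125, 0.762, 0.152]
contact_force: [1.0, 0.3, -0.1]
grip_width: 8.0
time: 18.3
tool_pos: [650.3, -85.5, 133.4]
tcp_rot: [-3.126, 0.761, 0.151]
contact_force: [-1.3, 1.1, 1.9]
grip_width: 7.7
bar bin [41.22594915 -0.70830584 99.38629704] tilt 46.3855349631248 [-0.43  0.52  1.96  1.69  0.41 -0.54] [-1.3  1.1  1.9]
```

View pics/c8.png

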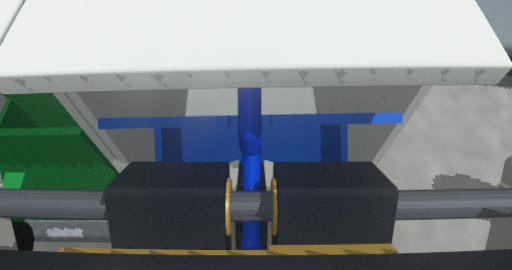

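```bash
python3 -m crank '[{"linear":[0.1,0,0.02],"delta_rot":[0,0,0],"fingers":0},{"linear":[0,0,0],"delta_rot":[0,0,0],"fingers":0},{"linear":[0,0,0],"delta_rot":[0,0,0],"fingers":0.12},{"linear":[0,0,0],"delta_rot":[0,0,0],"fingers":0.18},{"linear":[0,0,0],"delta_rot":[0,0,0],"fingers":0.3}]'
python3 -m crank '[{"linear":[0,0,0],"delta_rot":[0,0,0],"fingers":0.4},{"linear":[0,0,0],"delta_rot":[0,0,0],"fingers":0.4},{"linear":[0,0,0],"delta_rot":[0,0,0],"fingers":0.4},{"linear":[-0.5,0,0],"delta_rot":[0,0,0],"fingers":0.4},{"linear":[-1,0,0],"delta_rot":[0,0,0],"fingers":0.4}]'
for i in 1 2; do python3 -m crank '[{"linear":[-2,0,0],"delta_rot":[0,0,0],"fingers":0.4},{"linear":[-2,0,0],"delta_rot":[0,0,0],"fingers":0.4},{"linear":[-2,0,0],"delta_rot":[0,0,0],"fingers":0.4},{"linear":[-2,0,0],"delta_rot":[0,0,0],"fingers":0.4},{"linear":[-1,0,0],"delta_rot":[0,0,0],"fingers":0.4}]'; done
python3 - <<'E'
from h import *
print(cur()[2]['joint_positions'].round(2))
w=snap('wrist','w8');d=snap('scene','s8');dd=snap('side','d8')
B=[C2W(B2C(p,.6)) for p in ([40,0,98],[-22,0,124],[102,0,124],[-38,12,85],[-38,-12,85],[0,56,130],[0,-56,130],[80,56,130])]
i=w['image'].copy()
for p in proj(w,B):cv2.drawMarker(i,tuple(int(v) for v in p),(0,0,255),0,8)
o=np.zeros((384,800,3),np.uint8);o[:,:512]=i;o[:192,512:]=cv2.resize(d['image'][165:229,260:356],(288,192),interpolation=cv2.INTER_CUBIC)
o[192:,512:]=cv2.resize(dd['image'][150:214,270:366],(288,192),interpolation=cv2.INTER_CUBIC)
cv2.imwrite('pics/c9.png',o)
E
```

```text
time: 18.85
tool_pos: [650.5, -85.4, 131.9]
tcp_rot: [-3.126, 0.763, 0.151]
contact_force: [-0.6, -1.1, -0.1]
grip_width: 20.2
time: 19.35
tool_pos: [639.6, -86.9, 142.5]
tcp_rot: [-3.125, 0.763, 0.152]
contact_force: [-0.0, -0.5, -0.1]
grip_width: 36.6
time: 19.85
tool_pos: [574.4, -97.0, 206.4]
tcp_rot: [-3.127, 0.761, 0.15]
contact_force: [0.2, -0.6, 0.5]
grip_width: 37.3
time: 20.35
tool_pos: [510.1, -106.8, 268.3]
tcp_rot: [-3.128, 0.761, 0.149]
contact_force: [0.4, -0.3, 0.5]
grip_width: 36.4
[-0.67  0.08  2.11  1.09  0.64 -0.04]
```

View pics/c9.png

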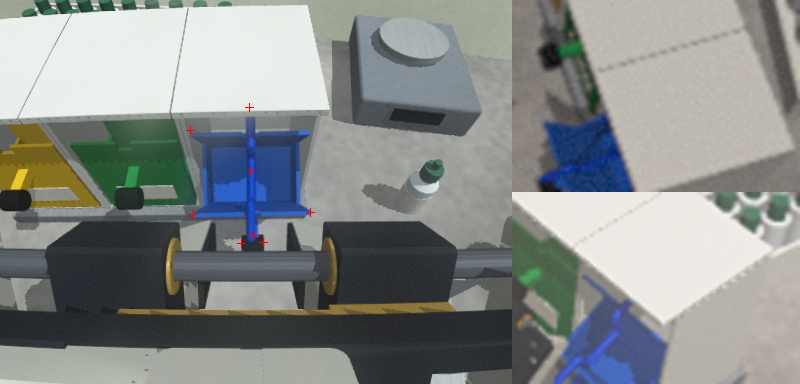

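```bash
cat >> h.py <<'E'
def W_knob(th,back=16,t=48,y=0):
    Rt=tool(t,sgn=-1); return C2W(B2C([-38,y,85],th))-Rt.apply([back,0,0]),Rt
def kchain(ws):
    P,Q,_=cur()
    for w in ws:
        p,r=W_knob(**w);print(w,'lin',np.round(Q.inv().apply(p-P)/10,2),'rot',np.round(np.rad2deg((Q.inv()*r).as_rotvec()),1));P,Q=p,r
E
python3 - <<'E'
from h import *
kchain([dict(th=.6,back=110),dict(th=.6)]+[dict(th=x) for x in (.5,.4,.3,.2,.15,.1,.05,0)])
E
```

```text
{'th': 0.6, 'back': 110} lin [8.8  0.08 8.35] rot [-1.   1.6 -0.3]
{'th': 0.6} lin [9.4 0.  0. ] rot [0. 0. 0.]
{'th': 0.5} lin [-0.12 -0.   -0.92] rot [0. 0. 0.]
{'th': 0.4} lin [-0.03  0.   -0.93] rot [0. 0. 0.]
{'th': 0.3} lin [ 0.06 -0.   -0.93] rot [0. 0. 0.]
{'th': 0.2} lin [ 0.16 -0.   -0.92] rot [0. 0. 0.]
{'th': 0.15} lin [ 0.11  0.   -0.45] rot [0. 0. 0.]
{'th': 0.1} lin [ 0.13  0.   -0.45] rot [0. 0. 0.]
{'th': 0.05} lin [ 0.16 -0.   -0.44] rot [0. 0. 0.]
{'th': 0} lin [ 0.18 -0.   -0.43] rot [0. 0. 0.]
```

```bash
python3 -m crank '[{"linear":[0,0,2.8],"delta_rot":[0,0.8,0],"fingers":0.5},{"linear":[0,0,2.8],"delta_rot":[0,0.8,0],"fingers":0.5},{"linear":[1.5,0.08,2.8],"delta_rot":[0,0,0],"fingers":0.5},{"linear":[3,0,0],"delta_rot":[0,0,0],"fingers":0.5},{"linear":[3,0,0],"delta_rot":[0,0,0],"fingers":0.5}]'
python3 -m crank '[{"linear":[1.3,0,0],"delta_rot":[-1,0,0],"fingers":0.5},{"linear":[0,0,0],"delta_rot":[0,0,0],"fingers":0.5},{"linear":[0,0,0],"delta_rot":[0,0,0],"fingers":0.5},{"linear":[0,0,0],"delta_rot":[0,0,0],"fingers":0.5},{"linear":[0,0,0],"delta_rot":[0,0,0],"fingers":0.5}]'
python3 - <<'E'
from h import *
kchain([dict(th=.6,back=110),dict(th=.6)]);print(cur()[2]['joint_positions'].round(2))
E
```

```text
time: 21.0
tool_pos: [509.8, -106.9, 153.0]
tcp_rot: [-3.125, 0.736, 0.149]
contact_force: [0.8, -0.9, 0.9]
grip_width: 45.4
time: 21.5
tool_pos: [519.1, -105.2, 146.9]
tcp_rot: [3.139, 0.733, 0.15]
contact_force: [-0.9, 0.5, -0.3]
grip_width: 46.0
{'th': 0.6, 'back': 110} lin [-0.1   0.01  0.18] rot [-0.1  0.  -0.2]
{'th': 0.6} lin [9.4 0.  0. ] rot [0. 0. 0.]
[-0.66  0.36  2.27  1.79  0.58 -0.87]
```

```bash
python3 -m crank '[{"linear":[1.3,0,0.18],"delta_rot":[0,0,0],"fingers":0.5},{"linear":[2,0,0],"delta_rot":[0,0,0],"fingers":0.5},{"linear":[2,0,0],"delta_rot":[0,0,0],"fingers":0.5},{"linear":[2,0,0],"delta_rot":[0,0,0],"fingers":0.5},{"linear":[2,0,0],"delta_rot":[0,0,0],"fingers":0.5}]'
python3 -m crank '[{"linear":[0,0,0],"delta_rot":[0,0,0],"fingers":0.4},{"linear":[0,0,0],"delta_rot":[0,0,0],"fingers":0.3},{"linear":[0,0,0],"delta_rot":[0,0,0],"fingers":0.25},{"linear":[0,0,0],"delta_rot":[0,0,0],"fingers":0.2},{"linear":[0,0,0],"delta_rot":[0,0,0],"fingers":0.15}]'
python3 - <<'E'
from h import *
kchain([dict(th=.6)]);print(cur()[2]['joint_positions'].round(2),cur()[2]['grip_width'],cur()[2]['contact_force'].round(1))
E
```

```text
time: 22.0
tool_pos: [586.9, -95.2, 83.0]
tcp_rot: [3.139, 0.733, 0.149]
contact_force: [1.1, 0.0, 0.6]
grip_width: 46.0
time: 22.5
tool_pos: [586.1, -95.7, 83.5]
tcp_rot: [3.138, 0.733, 0.148]
contact_force: [-5.2, -5.0, 3.9]
grip_width: 23.8
{'th': 0.6} lin [ 0.02 -0.09 -0.01] rot [-0.1  0.  -0.3]
[-0.53  0.58  2.16  2.09  0.57 -1.09] 23.817952697732675 [-5.2 -5.   3.9]
```

Gripped the knob. Next I move it back along the arc to th≈0.25.

```bash
python3 -m crank '[{"linear":[-0.02,0,-0.15],"delta_rot":[0,0,0],"fingers":0},{"linear":[-0.04,0,-0.3],"delta_rot":[0,0,0],"fingers":0},{"linear":[-0.06,0,-0.47],"delta_rot":[0,0,0],"fingers":0},{"linear":[-0.02,0,-0.46],"delta_rot":[0,0,0],"fingers":0},{"linear":[-0.01,0,-0.46],"delta_rot":[0,0,0],"fingers":0}]'
python3 -m crank '[{"linear":[0.02,0,-0.46],"delta_rot":[0,0,0],"fingers":0},{"linear":[0.04,0,-0.46],"delta_rot":[0,0,0],"fingers":0},{"linear":[0.04,0,-0.3],"delta_rot":[0,0,0],"fingers":0},{"linear":[0.03,0,-0.15],"delta_rot":[0,0,0],"fingers":0},{"linear":[0,0,0],"delta_rot":[0,0,0],"fingers":0}]'
python3 - <<'E'
from h import *
q,Q,o=cur();p=W2C(q+16*Q.as_matrix()[:,0]);print(p,'th',np.arctan2(-p[0],p[2])-np.arctan2(38,85),np.hypot(p[0],p[2]),o['joint_positions'].round(2),o['contact_force'].round(1))
kchain([dict(th=x) for x in (.25,.2,.15,.1,.05,0)])
E
```

```text
time: 23.0
tool_pos: [596.3, -94.1, 96.9]
tcp_rot: [3.139, 0.737, 0.148]
contact_force: [-2.2, -4.9, -2.8]
grip_width: 23.8
time: 23.5
tool_pos: [606.8, -92.5, 106.7]
tcp_rot: [3.138, 0.735, 0.148]
contact_force: [-3.1, -4.7, 1.6]
grip_width: 23.4
[-58.64677279  -0.94829688  72.01230911] th 0.26305417852873264 92.87204435288918 [-0.49  0.54  2.09  1.98  0.51 -0.93] [-3.1 -4.7  1.6]
{'th': 0.25} lin [-0.   -0.09 -0.12] rot [-0.1  0.1 -0.3]
{'th': 0.2} lin [ 0.09 -0.   -0.46] rot [0. 0. 0.]
{'th': 0.15} lin [ 0.11  0.   -0.45] rot [0. 0. 0.]
{'th': 0.1} lin [ 0.13  0.   -0.45] rot [0. 0. 0.]
{'th': 0.05} lin [ 0.16 -0.   -0.44] rot [0. 0. 0.]
{'th': 0} lin [ 0.18 -0.   -0.43] rot [0. 0. 0.]
```

```bash
python3 -m crank '[{"linear":[0.02,0,-0.2],"delta_rot":[0,0,0],"fingers":0},{"linear":[0.04,0,-0.2],"delta_rot":[0,0,0],"fingers":0},{"linear":[0.05,0,-0.23],"delta_rot":[0,0,0],"fingers":0},{"linear":[0.05,0,-0.22],"delta_rot":[0,0,0],"fingers":0},{"linear":[0.05,0,-0.22],"delta_rot":[0,0,0],"fingers":0}]'
python3 -m crank '[{"linear":[0.06,0,-0.23],"delta_rot":[0,0,0],"fingers":0},{"linear":[0.06,0,-0.22],"delta_rot":[0,0,0],"fingers":0},{"linear":[0.07,0,-0.22],"delta_rot":[0,0,0],"fingers":0},{"linear":[0.07,0,-0.22],"delta_rot":[0,0,0],"fingers":0},{"linear":[0,0,0],"delta_rot":[0,0,0],"fingers":0}]'
python3 - <<'E'
from h import *
q,Q,o=cur();p=W2C(q+16*Q.as_matrix()[:,0]);print(p,'th',np.arctan2(-p[0],p[2])-np.arctan2(38,85),np.hypot(p[0],p[2]),o['joint_positions'].round(2),o['contact_force'].round(1))
kchain([dict(th=x) for x in (.05,0)])
E
```

```text
time: 24.0
tool_pos: [615.1, -91.2, 112.9]
tcp_rot: [3.138, 0.736, 0.148]
contact_force: [-7.7, -5.8, 0.4]
grip_width: 24.0
time: 24.5
tool_pos: [622.6, -90.0, 117.3]
tcp_rot: [3.139, 0.737, 0.148]
contact_force: [-0.6, -3.8, -3.2]
grip_width: 23.5
[-42.68987118  -0.98235589  82.56434205] th 0.05678882532828183 92.9478115939486 [-0.47  0.53  2.05  1.91  0.47 -0.82] [-0.6 -3.8 -3.2]
{'th': 0.05} lin [ 0.01 -0.09 -0.06] rot [-0.1  0.2 -0.3]
{'th': 0} lin [ 0.18 -0.   -0.43] rot [0. 0. 0.]
```

```bash
python3 -m crank '[{"linear":[0.06,0,-0.15],"delta_rot":[0,0,0],"fingers":0},{"linear":[0.06,0,-0.15],"delta_rot":[0,0,0],"fingers":0},{"linear":[0.04,0,-0.1],"delta_rot":[0,0,0],"fingers":0},{"linear":[0,0,0],"delta_rot":[0,0,0],"fingers":0},{"linear":[0,0,0],"delta_rot":[0,0,0],"fingers":0}]'
python3 -m crank '[{"linear":[0.03,0,-0.06],"delta_rot":[0,0,0],"fingers":0},{"linear":[0,0,0],"delta_rot":[0,0,0],"fingers":0},{"linear":[0,0,0],"delta_rot":[0,0,0],"fingers":0},{"linear":[0,0,0],"delta_rot":[0,0,0],"fingers":0},{"linear":[0,0,0],"delta_rot":[0,0,0],"fingers":0}]'
python3 - <<'E'
from h import *
q,Q,o=cur();p=W2C(q+16*Q.as_matrix()[:,0]);print(p,'th',np.arctan2(-p[0],p[2])-np.arctan2(38,85),o['contact_force'].round(1))
E
```

```text
time: 25.0
tool_pos: [627.4, -89.3, 119.8]
tcp_rot: [3.139, 0.735, 0.148]
contact_force: [-0.0, -6.5, -3.2]
grip_width: 23.9
time: 25.5
tool_pos: [628.1, -89.1, 120.2]
tcp_rot: [3.139, 0.735, 0.149]
contact_force: [0.5, -5.3, -3.1]
grip_width: 24.2
[-37.02148442  -0.95014927  85.43762772] th -0.011512181198403637 [ 0.5 -5.3 -3.1]
```

```bash
for i in 1 2; do python3 -m crank '[{"linear":[0.03,0,-0.06],"delta_rot":[0,0,0],"fingers":0},{"linear":[0,0,0],"delta_rot":[0,0,0],"fingers":0},{"linear":[0,0,0],"delta_rot":[0,0,0],"fingers":0},{"linear":[0,0,0],"delta_rot":[0,0,0],"fingers":0},{"linear":[0,0,0],"delta_rot":[0,0,0],"fingers":0}]'; done
```

```text
time: 26.0
tool_pos: [628.8, -89.0, 120.5]
tcp_rot: [3.139, 0.734, 0.149]
contact_force: [0.0, -5.7, -3.0]
grip_width: 23.7
time: 26.5
tool_pos: [629.6, -88.9, 120.8]
tcp_rot: [3.138, 0.734, 0.149]
contact_force: [1.2, -5.0, -3.3]
grip_width: 23.6
```

```bash
python3 -m crank '[{"linear":[0,0,0],"delta_rot":[0,0,0],"fingers":0.3},{"linear":[0,0,0],"delta_rot":[0,0,0],"fingers":0.4},{"linear":[0,0,0],"delta_rot":[0,0,0],"fingers":0.5},{"linear":[0,0,0],"delta_rot":[0,0,0],"fingers":0.5},{"linear":[0,0,0],"delta_rot":[0,0,0],"fingers":0.5}]'
python3 -m crank '[{"linear":[-1,0,0],"delta_rot":[0,0,0],"fingers":0.5},{"linear":[-2,0,0],"delta_rot":[0,0,0],"fingers":0.5},{"linear":[-2,0,0],"delta_rot":[0,0,0],"fingers":0.5},{"linear":[-2,0,0],"delta_rot":[0,0,0],"fingers":0.5},{"linear":[-2,0,0],"delta_rot":[0,0,0],"fingers":0.5}]'
python3 -m crank '[{"linear":[-2,0,0],"delta_rot":[0,0,0],"fingers":0.5},{"linear":[-2,0,0],"delta_rot":[0,0,0],"fingers":0.5},{"linear":[-2,0,0],"delta_rot":[0,0,0],"fingers":0.5},{"linear":[-2,0,0],"delta_rot":[0,0,0],"fingers":0.5},{"linear":[0,0,0],"delta_rot":[0,0,0],"fingers":0.5}]'
python3 - <<'E'
from h import *
w=snap('wrist','w9');d=snap('scene','s9');dd=snap('side','d9')
B=[C2W(p) for p in ([40,0,98],[-22,0,124],[-38,12,85],[-38,-12,85],[0,56,130],[0,-56,130])]
i=w['image'].copy()
for p in proj(w,B):cv2.drawMarker(i,tuple(int(v) for v in p),(0,0,255),0,8)
o=np.zeros((384,800,3),np.uint8);o[:,:512]=i
for k,c in enumerate((ld('s0'),d)): o[192*k:192*k+192,512:]=cv2.resize(c['image'][175:239,265:361],(288,192),interpolation=cv2.INTER_CUBIC)
cv2.imwrite('pics/c10.png',o)
# knob dark centroid in scene before/after
for n in('s0','s9','s8'):
    im=ld(n)['image'][205:236,275:297].astype(int);m=(im.max(2)<45);ys,xs=np.nonzero(m);print(n,m.sum(),xs.mean()+275,ys.mean()+205)
E
```

```text
time: 27.0
tool_pos: [629.6, -87.8, 120.8]
tcp_rot: [3.14, 0.734, 0.151]
contact_force: [0.7, -0.2, -0.7]
grip_width: 45.7
time: 27.5
tool_pos: [562.4, -98.0, 181.8]
tcp_rot: [3.139, 0.734, 0.151]
contact_force: [0.6, 0.2, 0.9]
grip_width: 45.7
time: 28.0
tool_pos: [503.8, -107.4, 236.3]
tcp_rot: [3.136, 0.732, 0.148]
contact_force: [0.4, -0.1, -0.1]
grip_width: 45.7
s0 39 285.35897435897436 220.46153846153845
s9 36 285.3333333333333 220.47222222222223
s8 1 275.0 229.0
```

View pics/c10.png

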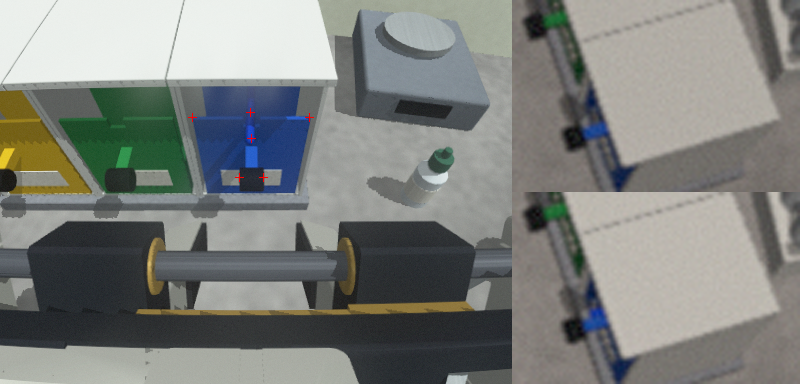

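The knob is back on its initial pixel (285.33,220.47 against 285.36,220.46). The wrist view shows the tube's front arm in the notch, at (250,130). I'm handing in.

```bash
python3 -c "
from plant import workorder;print(workorder.close_job())"
```

```text
the job is handed in; nothing more can be done
None
```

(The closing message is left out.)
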